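Fold the drying rail away under the glass shelf

ROBOT

A 6-joint arm with a two-finger parallel gripper is mounted at the origin on the work surface. World frame = base frame: x ahead of the robot, y to its left, z up, the work surface at z = 0. Lengths are in mm, angles in rad, forces in N, time in s.
With the tool pointing down it reaches from about 300 to 775 mm from the base axis. Payload 14.6 kg.
Tool frame: the origin (TCP) lies on the centre line of the jaws, within the pads' length; the fingertips stand 19 mm ahead of it and the grasp point (between the pads) is the TCP (bot.tip_reach is the distance from the TCP to the fingertips, in mm); y points along the fingers, x is the direction in which the jaws open and shut, and the axes are right-handed (so a half turn about y gives the same grasp; the last joint's range is limited). The gripper opens to 85 mm and grips with 20 to 120 N. Pads are 22 mm wide; open, the fingers measure 114 mm over their backs; the gripper's body (76 mm by 85 mm) begins 54 mm behind the grasp point. The pads swing forward as they close: fully open they stand 13 mm farther back than shut.
Start: joints at [1.132, 0.3, 1.521, -0, 1.321, -0.067], TCP at [199.808, 512.412, 250.281] pointing down, gripper open.
Joint ranges: [-3.03, 3.03], [-0.79, 2.21], [0.23, 2.52], [-1.04, 4.18], [0, 3.07], [-2.55, 2.55]. Speed limits (rad/s): [2.22, 2.22, 2.57, 3.14, 3.14, 3.14].

INTERFACE

Orientations are given as a unit quaternion [w, x, y, z].
In Python, from rig import bot gives the robot as it stands. Calls block until the motion is done:
- bot.move_to(position, orientation): joint-space move of the TCP to a pose.
- bot.servo_line(position, attitude=None, speed=150, until_force=None): straight line of the TCP; attitude=None keeps the orientation; speed is the mean speed in mm/s. With until_force (N) it stops when the force on the tool has changed by that much, and returns True; else False.
- bot.move_joints(angles): joint-space move.
- bot.move_gripper(opening, grip_force=None): finger opening in mm; grip_force is the grip in N (None keeps the last); returns when the fingers have stopped.
- bot.dwell(seconds).
- bot.ik(position, orientation): joint angles nearest the present ones, or None.
- bot.read_state(): the state.
- bot.read_camera(name): name is "scene" or "top" or "wrist"; returns a dict with "image" (480x640x3 uint8, blue, green, red), "depth" (480x640 float32, mm along the optical axis (not along the pixel's ray), 0 where there is no reading), "fovy" (degrees; the focal length in pixels is half the picture's height over the tangent of half this angle, whatever the lens; pixels are square), "cx", "cy" (the principal point, pixels), "k1" (the pictures are not rectified: a ray, as slopes to the right and down, at radius r is drawn at 1 + k1 r^2 times it, then the intrinsics apply), "eye" and "attitude" of the camera in the world; the wrist camera has in their place "mount" (4x4, takes a point from camera to tool coordinates, whose origin is the TCP and whose axes are the tool frame's). Camera axes: x right, y down, z forward; pixel columns grow to the right and rows downward; lengths in mm; the calibration is good to about 2 mm. A picture is of the moment at which its call begins: read the wrist's pose just before it.
A pose or a line that the arm cannot do raises bot.MotionError and nothing moves.
- bot.finish_job(): hands the job in, once; it reports no verdict.
The state is a dict: "clock": time; "joint_positions": joint angles; "qvel": joint speeds; "effort": joint torques, N m; "ee_pos": TCP position; "tool_rot": TCP orientation; "ft_force": force on the tool from outside, world axes, zero at the start; "moment": the same for the moment, N m; "grip_width": finger opening in mm.
Only numpy, scipy, OpenCV 4.12 (cv2) and the standard library are available. Lean on these libraries where they do the work, as an engineer would, in place of code of your own. Each camera call takes 0.05 s, during which the arm holds its last target. There are 200 camera calls.

TASK

Put the three-section drying rail away: fold the outer section fully in along the middle one first, then fold those two together fully against the inner section, and then swing the folded rail in under the glass shelf until its end snaps home in the spring clip. Do not bump the glass or disturb the things standing on and around the shelf.

Things in the scene. Friction and masses are not known exactly. Their poses are not given: they have to be found in the camera images.
- rack: four chrome posts (18 mm across) that carry the glass shelf. Origin: on the worktop under the front-left post, which is also the pivot post of the folding rail. Its x axis points away from the robot (from the shelf's front to its back), y to the left along the shelf, z up. The front-right post stands at (0, -440 mm). The rail's tubes all lie 90 mm above the worktop (rail height). Fixed.
- glass: glass shelf, 255 (x) x 560 (y) x 8 mm, underside 200 mm above the worktop. Origin at the centre of its underside. In the rack's frame its front edge is at x = -88 mm, its left end at y = +60 mm, its right end at y = -500 mm. Fixed, fragile.
- pivot (a point): on the axis of the pivot post at rail height (90 mm). A black collar sits above and below it on the post, 32 mm across, up to 26 mm above and below.
- inner (a joint): angle (rad) of the inner section about the pivot post (vertical axis): 0 = home, lying along the shelf's front row of posts under the glass, pointing to the rack's -y, in the clip; it grows as the section swings out from under the shelf towards the robot; at 1.57 it points to the rack's -x; stop at 1.75. Stays where it is left: friction 0.6 N m.
- middle (a joint): angle (rad) between inner and middle section about the first elbow (vertical axis): 0 = folded, middle tube parallel to the inner tube on its robot side (seen in the home position), 44 mm from it axis to axis and leading back towards the pivot; it grows as it opens away from the inner section (seen from above, counter-clockwise); stop at 1.85. Friction 0.25 N m.
- outer (a joint): angle (rad) between middle and outer section about the second elbow (vertical axis): 0 = folded, outer tube parallel to the middle tube, 22 mm from it on the side facing the inner section, leading back to the first elbow; folded up, it lies between middle and inner tube. Grows as it opens (counter-clockwise from above); left open, it jams on the inner tube. Stop 1.85. Friction 0.07 N m.
- inner_end (a point): far end of the inner section's tube, on the tube's axis. All three tubes are round aluminium, 16 mm across, with thin rings (18 mm across) that space the hangers. The inner tube runs straight from the pivot to this end, 300 mm; the last 50 mm past the elbow is the stub that goes into the clip. Its axes are the rack's when the section is home, turning with the section.
- elbow1 (a point): pin of the first elbow, on a black lug of the inner section: 240 mm from the pivot along the inner tube and 22 mm to its side, at tube height.
- middle_mid (a point): on the axis of the middle section's tube, half-way along (the tube is 200 mm long, and its axis is 22 mm to the side of the first elbow's pin). Its axes are the rack's when the rail is folded home; its -x is then the free outer side of the folded bundle, 8 mm to the tube's skin.
- elbow2 (a point): pin of the second elbow at the far end of the middle section: 200 mm along the middle tube from the first elbow's pin, 11 mm to the side of the middle tube's axis (towards the outer tube).
- outer_end (a point): free end of the outer section, on its tube's axis; the tube runs 160 mm from the second elbow, its axis 11 mm to the side of that pin. Axes as the rack's when folded home; +x is then the side that faces the inner tube.
- clip_seat (a point): where the axis of the inner tube's stub sits when home in the spring clip: 280 mm from the pivot in the rack's -y, at rail height. The clip opens to the rack's -x and hangs from the shelf's front edge on a 16 mm wide strap under the glass and down behind the tube. Two sprung lips snap over the tube: they resist from 15 mm before the seat, most at 9 mm (about 5 N at the tube), then draw it in.
- bottle: closed turquoise bottle 72 mm across, 205 mm tall, standing on the glass shelf; bystander. Origin at the centre of its underside.
- tin: aluminium tin with screw lid, 83 mm across, 81 mm tall, on the glass shelf; bystander. Origin at the centre of its underside.
- brush: white silicone hand brush 105 x 46 x 58 mm, on the glass shelf; bystander. Origin at the centre of its underside.
- scoop: black plastic measuring scoop lying on the worktop under or near the open rail, 155 mm long, 36 mm tall; the rail passes over it; bystander. Origin under the centre of its bowl (75 x 58 mm); the handle reaches 117 mm to its -x.
- soap_dish: grey dish with a bar of soap, 120 x 85 x 34 mm, on the worktop right of the rail; bystander. Origin at the centre of its underside.
- peg_tub: open tub of clothes pegs 130 x 95 x 70 mm, on the worktop to the right; bystander. Origin at the centre of its underside.
- softener: white bottle 68 mm across, 170 mm tall, on the worktop far to the left; bystander. Origin at the centre of its underside.

How it is judged (in metres and radians):
On the way, in this order (a step that is already met when the one before it is completed fails the run):
1. the outer section is folded in along the middle one while the middle one is still open (value of joint outer below 0.12 rad and value of joint middle above 0.6 rad), for 0.2 s.
2. the middle section, with the outer one inside, is folded against the inner section while that is still swung out (value of joint middle below 0.12 rad and value of joint outer below 0.15 rad and value of joint inner above 0.4 rad), for 0.2 s.
At the end, for the whole second after the job is handed in: The rail is folded and home: inner section within 0.025 rad of home (its stub snapped in the spring clip), middle section within 0.12 rad and outer section within 0.15 rad of fully folded, all at rest and released (value of joint inner below 0.025 rad and value of joint middle below 0.12 rad and value of joint outer below 0.15 rad and velocity of joint inner between -0.05 and 0.05 rad/s and velocity of joint middle between -0.05 and 0.05 rad/s and velocity of joint outer between -0.05 and 0.05 rad/s); the robot touches nothing.
It fails at once if the glass shelf is bumped (over 15 N) (contact force between glass and the arm above 15 N or contact force between glass and the fingers above 15 N).
It fails at once if a bystander is disturbed (moved more than 25 mm) (distance of any of bottle, tin, brush, scoop, soap_dish, peg_tub, softener from where it was at the start of the episode above 0.025 m).
It also fails if it takes over 61 s, if anything falls off the work surface, if the arm or the gripper's body presses on something with over 40 N, if the wrist force passes 120 N, or if a joint passes its speed limit or range.

## Working session

There is one attempt and no reset: what is moved stays moved. The work goes in short steps, each a Python script; the robot and the scene stay as the last script left them, time stands still between calls to the robot, and variables do not carry over. Pictures are saved under pics/ and viewed, about 8 in all and at most 12, crops included, and the job is handed in when it is done.

```bash
mkdir -p pics; ls; cat > h.py <<'E'
import numpy as np, cv2
from rig import bot
from scipy.spatial.transform import Rotation as R
def q2R(q): return R.from_quat([q[1],q[2],q[3],q[0]]).as_matrix()
def cloud(c):
    f=240/np.tan(np.radians(c["fovy"])/2)
    K=np.array([[f,0,c["cx"]],[0,f,c["cy"]],[0,0,1]])
    u,v=np.meshgrid(np.arange(640.),np.arange(480.))
    p=cv2.undistortPoints(np.stack([u,v],-1).reshape(-1,1,2),K,np.array([c["k1"],0,0,0,0.])).reshape(480,640,2)
    P=np.dstack([p*c["depth"][...,None],c["depth"]])
    a=np.array(c["attitude"]); M=a if a.shape==(3,3) else q2R(a)
    return P@M.T+np.array(c["eye"])
E
python3 - <<'E'
from h import *
for n in("top","scene"):
    c=bot.read_camera(n); cv2.imwrite(f"pics/{n}0.png",c["image"]); np.save(f"pics/{n}0.npy",cloud(c)); print(n,c["eye"],c["attitude"],c["fovy"],c["k1"])
s=bot.read_state(); print(s["clock"],s["tool_rot"],s["ee_pos"])
E
```

```text
pics
top [ 393.46964828   40.39259593 1768.15441746] [-0.04949317  0.71517482 -0.69592688  0.04196638] 50.921713745245356 -0.1247928717790145
scene [ 947.28805645 -588.78576008 1405.75972235] [-0.24915216  0.93984921  0.22397411 -0.06665029] 49.016008917593254 -0.07595681783262723
0.1 [-0.58361034  0.58398872  0.39864761 -0.39929466] [199.72727253 512.24724048 249.77069715]
```

View pics/top0.png

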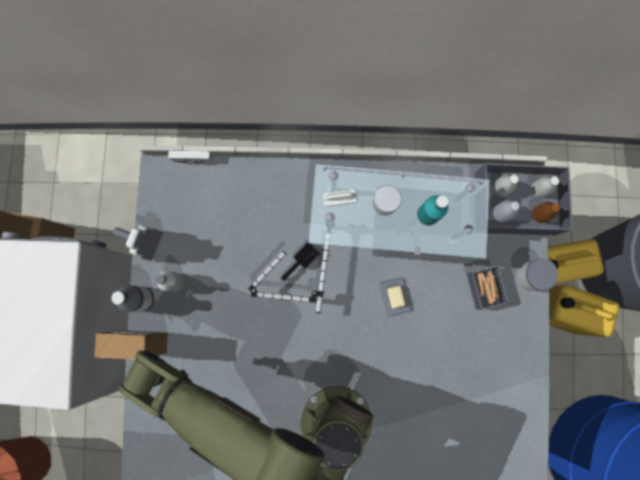

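View pics/scene0.png

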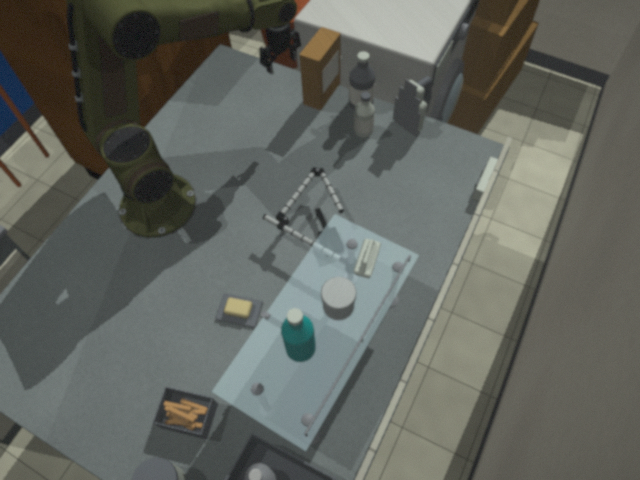

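```bash
python3 - <<'E'
from h import *
P=np.load("pics/top0.npy"); im=cv2.imread("pics/top0.png")
c=np.array([[330,217],[468,229],[333,175],[472,187],[319,310],[317,296],[253,291],[283,251],[300,293],[270,272],[325,270],[312,166],[310,245],[487,258],[489,178],[169,280],[318,245]])
for u,v in c: print(u,v,P[v,u].round())
z=P[...,2]; m=(z>82)&(z<112)
M=np.zeros_like(im); M[m]=255
a=im[150:320,235:500]; b=M[150:320,235:500]
cv2.imwrite("pics/crop.png",cv2.resize(np.vstack([a]),None,fx=3,fy=3,interpolation=2))
ys,xs=np.where(m[230:320,240:335]); pts=P[230:320,240:335][ys,xs]
print(len(pts)); np.save("pics/pts.npy",pts)
for lo in [(240,262),(262,285),(285,310),(310,335)]:
    k=(xs+240>=lo[0])&(xs+240<lo[1]); print(lo,k.sum(),np.median(pts[k],0).round())
E
```

```text
330 217 [673.  37. 214.]
468 229 [ 645. -395.  226.]
333 175 [807.  31. 220.]
472 187 [ 781. -411.  222.]
319 310 [382.  65.  91.]
317 296 [428.  72. 102.]
253 291 [438. 284. 107.]
283 251 [575. 190.  96.]
300 293 [439. 134.  -1.]
270 272 [510. 242.  -3.]
325 270 [515.  48. 101.]
312 166 [898. 106.  -2.]
310 245 [605. 103.  32.]
487 258 [ 579. -527.    1.]
489 178 [ 858. -523.   52.]
169 280 [465. 564. 121.]
318 245 [610.  76.  -1.]
970
(240, 262) 153 [446. 277.  98.]
(262, 285) 272 [496. 222.  97.]
(285, 310) 128 [420. 138.  97.]
(310, 335) 417 [459.  61.  98.]
```

View pics/crop.png

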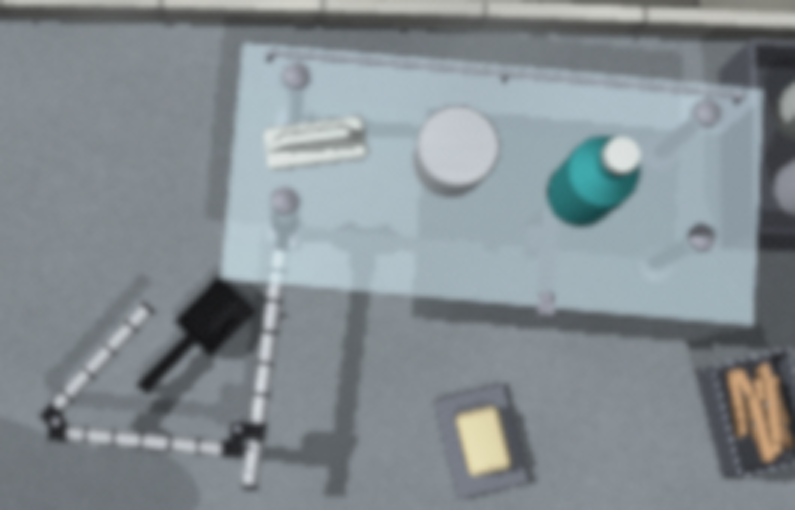

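The crop shows the pivot post cap at about full-frame (330,217), the right post at (468,229), and the inner tube end at (318,311). Elbow1 is at (316,295), elbow2 at (253,290) and the outer end at (284,252). The scoop lies between the tubes. Next I fit the kinematic model.

```bash
cat >> h.py <<'E'
from scipy.optimize import least_squares
from scipy.spatial import cKDTree
def rz(t): return np.array([[np.cos(t),-np.sin(t)],[np.sin(t),np.cos(t)]])
X=np.array([1.,0]);Y=np.array([0,1.])
def model(p):
    px,py,yaw,a,b,c=p; o=np.array([px,py])
    A=rz(yaw-a);B=rz(yaw-a+b);C=rz(yaw-a+b+c)
    e1=o+A@(-240*Y-22*X); e2=e1+B@(200*Y-11*X)
    return dict(o=o,A=A,B=B,C=C,e1=e1,e2=e2,ie=o-A@Y*300,m0=e1-B@X*22,m1=e1+B@(200*Y-22*X),o0=e2+C@X*11,oe=e2+C@(11*X-160*Y))
def segs(m): return [(m["o"]+(m["ie"]-m["o"])*.32,m["ie"]),(m["m0"],m["m1"]),(m["o0"],m["oe"])]
def dseg(p,a,b):
    t=np.clip(((p-a)@(b-a))/((b-a)@(b-a)),0,1); return np.linalg.norm(p-a-t[:,None]*(b-a),axis=1)
def fit(P,p0,rack=None,posts=None):
    """P: Nx3 points near tube height. rack=(px,py,yaw) fixes the rack."""
    pts=P[(P[:,2]>88)&(P[:,2]<106)][:,:2]; T=cKDTree(pts)
    full=lambda q: np.r_[rack,q] if rack is not None else q
    def res(q):
        m=model(full(q)); S=segs(m)
        r1=np.min([dseg(pts,a,b) for a,b in S],0)
        sm=np.vstack([a+(b-a)*np.linspace(0,1,25)[:,None] for a,b in S]); r2=T.query(sm)[0]
        r=[np.clip(r1-4,0,20)+.2*np.clip(r1,0,20),np.clip(r2,0,20)]
        if posts is not None: r.append(3*np.r_[m["o"]-posts[0],m["o"]+rz(q[2])@[0,-440]-posts[1]])
        return np.concatenate(r)
    q0=np.array(p0[3:] if rack is not None else p0,float)
    s=least_squares(res,q0,x_scale=[100,100,1,1,1,1][-len(q0):],diff_step=1e-4,loss="soft_l1")
    return full(s.x),s.cost
E
python3 - <<'E'
from h import *
P=np.load("pics/top0.npy"); pts=np.load("pics/pts.npy")
posts=[]
for u,v in [(330,217),(468,229),(333,175),(472,187)]:
    w=P[v-6:v+7,u-6:u+7].reshape(-1,3); w=w[(w[:,2]>212)&(w[:,2]<245)]; posts.append(w.mean(0)); print(len(w),w.mean(0).round(1),w.min(0).round(),w.max(0).round())
posts=np.array(posts)[:,:2]
p,c=fit(pts,[670,35,-.06,1.6,1.5,.9],posts=posts[:2]); print(p.round(3),c)
for k,v in model(p).items():
    if v.ndim==1: print(k,v.round(1))
print((p[:2]+rz(p[2])@[0,-440]).round(), (p[:2]+rz(p[2])@[-88,60]).round(),(p[:2]+rz(p[2])@[-88,-500]).round())
np.save("fit0.npy",p)
c=bot.read_camera("scene"); Q=cloud(c).reshape(-1,3)
box=(Q[:,0]>350)&(Q[:,0]<590)&(Q[:,1]>10)&(Q[:,1]<310)
p2,c2=fit(Q[box],p,rack=p[:3]); print("scene",p2.round(3),c2)
p2,c2=fit(Q[box],p); print("scene free",p2.round(3),c2)
E
```

```text
74 [674.8  38.1 215.5] [654.  17. 212.] [692.  56. 224.]
71 [ 647.7 -400.9  216.5] [ 627. -418.  212.] [ 667. -382.  226.]
71 [809.9  29.6 217.6] [789.  12. 212.] [828.  50. 242.]
83 [ 782.7 -409.8  219.9] [ 762. -433.  212.] [ 799. -388.  243.]
[ 6.77448e+02  3.83500e+01 -6.80000e-02  1.60500e+00  1.63000e+00
  9.09000e-01] 1949.650942043725
o [677.4  38.4]
e1 [440.9  84.7]
e2 [438.5 284.9]
ie [379.   68.9]
m0 [419.   85.6]
m1 [427.5 285.4]
o0 [445.6 293.3]
oe [567.5 189.7]
[ 648. -401.] [594. 104.] [ 556. -455.]
scene [ 6.77448e+02  3.83500e+01 -6.80000e-02  1.60600e+00  1.59500e+00
  9.30000e-01] 2224.2237760811386
scene free [ 6.80199e+02  3.66730e+01 -7.70000e-02  1.60300e+00  1.62300e+00
  9.20000e-01] 2144.886356748915
```

```bash
cat >> h.py <<'E'
def quat(xa,ya):
    M=np.column_stack([xa,ya,np.cross(xa,ya)]); q=R.from_matrix(M).as_quat(); return np.r_[q[3],q[:3]]
def down(psi,flip=0):  # tool pointing down, tool z along psi
    psi=psi+np.pi*flip; z=np.array([np.cos(psi),np.sin(psi),0]); y=np.array([0,0,-1.]); return quat(np.cross(y,z),y)
def tilt(psi,pitch,flip=0): # tool y ahead along psi and pitch down; jaws horizontal
    y=np.array([np.cos(psi)*np.cos(pitch),np.sin(psi)*np.cos(pitch),-np.sin(pitch)])
    x=np.array([np.sin(psi),-np.cos(psi),0])*(-1 if flip else 1); return quat(x,y)
def w_outer(p,g=0,t=130): m=model(p); return m["e2"]+m["C"]@((30+g)*X-t*Y), p[2]-p[3]+p[4]+p[5]
def w_mid(p,g=0,r=90): m=model(p); return m["e1"]+m["B"]@(-(41+g)*X+r*Y), p[2]-p[3]+p[4]
def w_in(p,g=0,r=180): m=model(p); return m["o"]+m["A"]@(-(63+g)*X-r*Y), p[2]-p[3]
def w_tilt(p,pitch,g=0,r=190):
    m=model(p); ax=np.r_[m["o"]+m["A"]@(-44*X-r*Y),90]; psi=p[2]-p[3]
    y=np.array([np.cos(psi)*np.cos(pitch),np.sin(psi)*np.cos(pitch),-np.sin(pitch)]); return ax-(27+g)*y,psi
E
python3 - <<'E'
from h import *
p=np.load("fit0.npy")
def v(a=None,b=None,c=None):
    q=p.copy()
    for i,x in zip((3,4,5),(a,b,c)):
        if x is not None:q[i]=x
    return q
f=lambda j: None if j is None else np.round(j,2)
for fl in (0,1):
    for nm,(w,psi) in dict(o0=w_outer(p,25),o1=w_outer(v(c=0)),m0=w_mid(v(c=0),25),m1=w_mid(v(b=.8,c=0)),m2=w_mid(v(b=0,c=0)),i1=w_in(v(1.2,0,0)),i2=w_in(v(.6,0,0))).items():
        print(fl,nm,w.round(),round(psi,2),f(bot.ik(np.r_[w,92],down(psi,fl))))
for pd in (20,30,40):
    for fl in (0,1):
        for a,g in((.6,20),(.3,0),(0,0)):
            w,psi=w_tilt(v(a,0,0),np.radians(pd),g); print(pd,fl,a,w.round(),f(bot.ik(w,tilt(psi,np.radians(pd),fl))))
E
```

```text
0 o0 [573. 243.] 0.87 [ 0.34  0.62  1.44 -0.    1.08  1.05]
0 o1 [463. 154.] -0.04 [ 0.25  0.37  1.84 -0.    0.93  1.86]
0 m0 [379. 177.] -0.04 [ 0.35  0.23  2.03 -0.    0.88  1.96]
0 m1 [484. 174.] -0.87 None
0 m2 [535. 116.] -1.67 None
0 i1 [487.  45.] -1.27 None
0 i2 [517. -64.] -0.67 [-0.19  0.43  1.75 -0.    0.96  2.04]
1 o0 [573. 243.] 0.87 [ 0.34  0.62  1.44 -0.    1.08 -2.1 ]
1 o1 [463. 154.] -0.04 [ 0.25  0.37  1.84 -0.    0.93 -1.28]
1 m0 [379. 177.] -0.04 [ 0.35  0.23  2.03 -0.    0.88 -1.18]
1 m1 [484. 174.] -0.87 [ 0.27  0.41  1.77 -0.    0.96 -0.42]
1 m2 [535. 116.] -1.67 [ 0.15  0.48  1.68 -0.    0.99  0.25]
1 i1 [487.  45.] -1.27 [ 0.02  0.37  1.84  0.    0.93 -0.29]
1 i2 [517. -64.] -0.67 [-0.19  0.43  1.75 -0.    0.96 -1.1 ]
20 0 0.6 [491. -56. 106.] [ 0.12  0.43  2.27  4.11  0.94 -1.95]
20 0 0.3 [ 544. -114.   99.] [-0.21  0.47  2.23  3.35  0.79 -1.66]
20 0 0 [ 595. -147.   99.] [-0.42  0.54  2.08  2.64  0.75 -1.31]
20 1 0.6 [491. -56. 106.] [0.12 0.43 2.27 4.11 0.94 1.19]
20 1 0.3 [ 544. -114.   99.] [-0.21  0.47  2.23  3.35  0.79  1.48]
20 1 0 [ 595. -147.   99.] [-0.42  0.54  2.08  2.64  0.75  1.83]
30 0 0.6 [493. -58. 114.] None
30 0 0.3 [ 546. -115.  104.] [-0.22  0.38  2.19  3.41  0.49 -1.74]
30 0 0 [ 597. -147.  104.] [-0.41  0.46  2.04  2.47  0.48 -1.13]
30 1 0.6 [493. -58. 114.] None
30 1 0.3 [ 546. -115.  104.] [-0.22  0.38  2.19  3.41  0.49  1.4 ]
30 1 0 [ 597. -147.  104.] [-0.41  0.46  2.04  2.47  0.48  2.01]
40 0 0.6 [497. -61. 120.] None
40 0 0.3 [ 549. -116.  107.] [-0.23  0.32  2.12  3.68  0.2  -2.01]
40 0 0 [ 600. -147.  107.] [-0.39  0.42  1.97  1.95  0.26 -0.6 ]
40 1 0.6 [497. -61. 120.] None
40 1 0.3 [ 549. -116.  107.] [-0.23  0.32  2.12  3.68  0.2   1.13]
40 1 0 [ 600. -147.  107.] [-0.39  0.42  1.97  1.95  0.26  2.54]
```

```bash
cat > s1.py <<'E'
from h import *
p=np.load("fit0.npy")
def st(t):
    s=bot.read_state(); print(t,round(s["clock"],1),s["ee_pos"].round(),s["ft_force"].round(1))
bot.move_gripper(0)
w,psi=w_outer(p,22)
bot.move_to(np.r_[w,160],down(psi,1)); bot.servo_line(np.r_[w,92],speed=200); st("down")
p1=p.copy()
for c in (.9,.65,.4,.2,.08,-.02):
    p1[5]=c; w,psi=w_outer(p1); hit=bot.servo_line(np.r_[w,92],down(psi,1),speed=110,until_force=12)
    st(f"c{c}")
    if hit: print("hit");break
w,psi=w_outer(p1,25); bot.servo_line(np.r_[w,92],speed=200)
bot.servo_line(np.r_[w,190],speed=250)
p1[5]=0
cam=bot.read_camera("top"); Q=cloud(cam); cv2.imwrite("pics/t1.png",cv2.resize(cam["image"][150:330,200:440],None,fx=3,fy=3,interpolation=2))
cam=bot.read_camera("scene"); Q2=cloud(cam); cv2.imwrite("pics/s1.png",cam["image"])
for Q in (Q,Q2):
    Q=Q.reshape(-1,3); Q=Q[(Q[:,0]>350)&(Q[:,0]<585)&(Q[:,1]>20)&(Q[:,1]<310)]
    print(fit(Q,p1,rack=p[:3]))
E
python3 s1.py
```

```text
down 3.2 [571. 241.  93.] [0.3 0.4 0.8]
c0.9 3.5 [557. 223.  94.] [ 0.5 -0.  -0.2]
c0.65 4.0 [538. 196.  93.] [-0.3 -0.2 -0.1]
c0.4 4.4 [513. 174.  92.] [-0.5 -0.4 -0.3]
c0.2 4.8 [489. 162.  92.] [ 0.5 -0.4  0.2]
c0.08 5.1 [474. 157.  92.] [ 0.2  0.  -0.1]
c-0.02 5.4 [461. 154.  92.] [-0.4  0.1 -0.1]
(array([ 6.77447653e+02,  3.83503620e+01, -6.76362071e-02,  1.60436590e+00,
        1.68633325e+00,  1.33610240e-02]), np.float64(1477.5351698894374))
(array([ 6.77447653e+02,  3.83503620e+01, -6.76362071e-02,  1.60293477e+00,
        1.62425769e+00, -3.57159092e-03]), np.float64(1924.9098766744912))
```

View pics/s1.png

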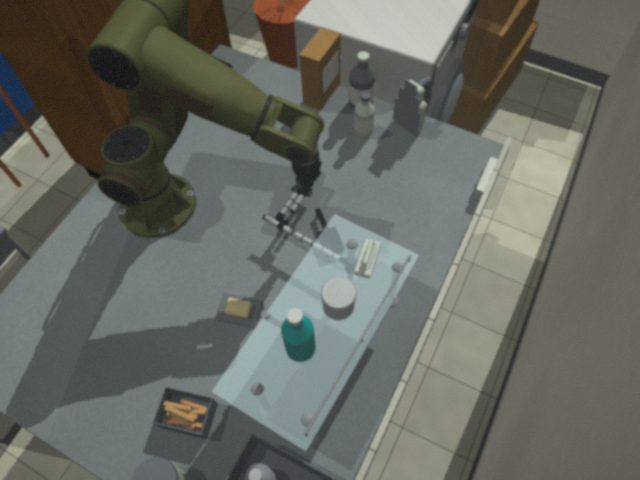

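The gripper at (300,180) hides part of the folded middle and outer sections in the scene view, though the fit says outer ≈ 0. I'll move aside to confirm, on the way to the next approach.

```bash
python3 - <<'E'
from h import *
p=np.load("fit0.npy"); p[5]=0
w,psi=w_mid(p,25)
bot.servo_line([330,330,190],down(psi,1),speed=300)
print(bot.read_state()["clock"])
for n in("scene","top"):
    cam=bot.read_camera(n); Q=cloud(cam)
    if n=="scene": cv2.imwrite("pics/s2.png",cv2.resize(cam["image"][140:280,220:420],None,fx=4,fy=4,interpolation=2))
    Q=Q.reshape(-1,3); Q=Q[(Q[:,0]>350)&(Q[:,0]<585)&(Q[:,1]>20)&(Q[:,1]<(310 if n=="scene" else 250))]
    for c0 in(0,.2):
        p[5]=c0; r=fit(Q,p,rack=p[:3]); print(n,r[0].round(3),r[1])
E
```

```text
7.25
scene [ 6.77448e+02  3.83500e+01 -6.80000e-02  1.60500e+00  1.65200e+00
  1.10000e-02] 2304.0649944586426
scene [ 6.77448e+02  3.83500e+01 -6.80000e-02  1.60500e+00  1.65100e+00
  1.10000e-02] 2304.053797683847
top [ 6.77448e+02  3.83500e+01 -6.80000e-02  1.60400e+00  1.68900e+00
 -8.00000e-03] 1597.5686017561939
top [ 6.77448e+02  3.83500e+01 -6.80000e-02  1.60400e+00  1.68900e+00
 -8.00000e-03] 1597.5690240937124
```

View pics/s2.png

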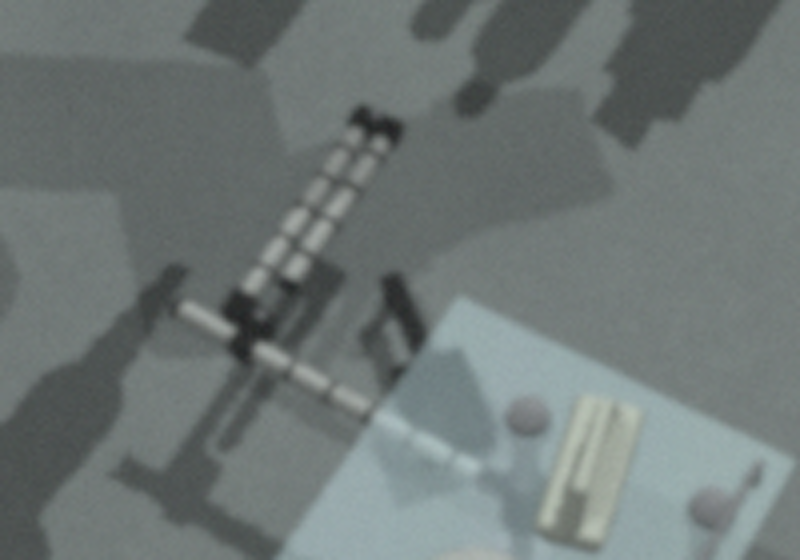

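The crop shows the outer tube folded parallel to the middle one: elbow2 at (380,125), outer end at (290,280), both tubes side by side. Next is folding the middle section.

```bash
cat > s2.py <<'E'
from h import *
p=np.load("fit0.npy"); p[4]=1.67;p[5]=0
def st(t):
    s=bot.read_state(); print(t,round(s["clock"],1),s["ee_pos"].round(),s["ft_force"].round(1))
w,psi=w_mid(p,22)
bot.servo_line(np.r_[w,190],down(psi,1),speed=250); bot.servo_line(np.r_[w,92],speed=200); st("down")
for a,b in [(1.605,x) for x in (1.6,1.4,1.2,1,.8,.6,.4,.2,.08,0)]+[(1.5,0),(1.35,0)]:
    p[3:5]=a,b; w,psi=w_mid(p); hit=bot.servo_line(np.r_[w,92],down(psi,1),speed=110,until_force=25)
    st(f"{a} {b}")
    if hit: print("hit");break
for n in("scene","top"):
    cam=bot.read_camera(n); Q=cloud(cam)
    cv2.imwrite(f"pics/{n}3.png",cv2.resize(cam["image"][140:310,220:420],None,fx=4 if n=="scene" else 3,fy=4 if n=="scene" else 3,interpolation=2))
    Q=Q.reshape(-1,3); Q=Q[(Q[:,0]>350)&(Q[:,0]<585)&(Q[:,1]>-50)&(Q[:,1]<150)]
    r=fit(Q,p,rack=p[:3]); print(n,r[0].round(3),r[1])
E
python3 s2.py
```

```text
down 8.8 [378. 175.  93.] [ 0.4 -0.3 -0.3]
1.605 1.6 9.2 [407. 177.  92.] [-0.4 -0.3  0.3]
1.605 1.4 9.6 [425. 182.  92.] [0.9 0.2 0.1]
1.605 1.2 9.9 [445. 183.  92.] [ 0.2 -0.5 -0.2]
1.605 1 10.2 [464. 180.  92.] [ 0.1 -1.5 -0.2]
1.605 0.8 10.6 [483. 174.  92.] [-0.3 -0.2 -0.2]
1.605 0.6 10.9 [500. 164.  92.] [0.3 0.1 0.1]
1.605 0.4 11.3 [514. 150.  92.] [0.2 0.4 1.1]
1.605 0.2 11.7 [526. 135.  92.] [ 0.   0.5 -1.8]
1.605 0.08 11.9 [531. 124.  92.] [ 0.  -0.6  0.1]
1.605 0 12.2 [534. 117.  92.] [ 0.1 -0.1 -0.2]
1.5 0 12.5 [527. 101.  92.] [-1.3  0.6  0.7]
1.35 0 12.8 [520.  78.  92.] [ 0.4  0.2 -0.5]
scene [ 6.77448e+02  3.83500e+01 -6.80000e-02  1.32400e+00  1.90000e-02
  9.00000e-03] 2513.567047774204
top [ 6.77448e+02  3.83500e+01 -6.80000e-02  1.32800e+00 -2.50000e-02
 -4.40000e-02] 907.2939732356815
```

View pics/scene3.png

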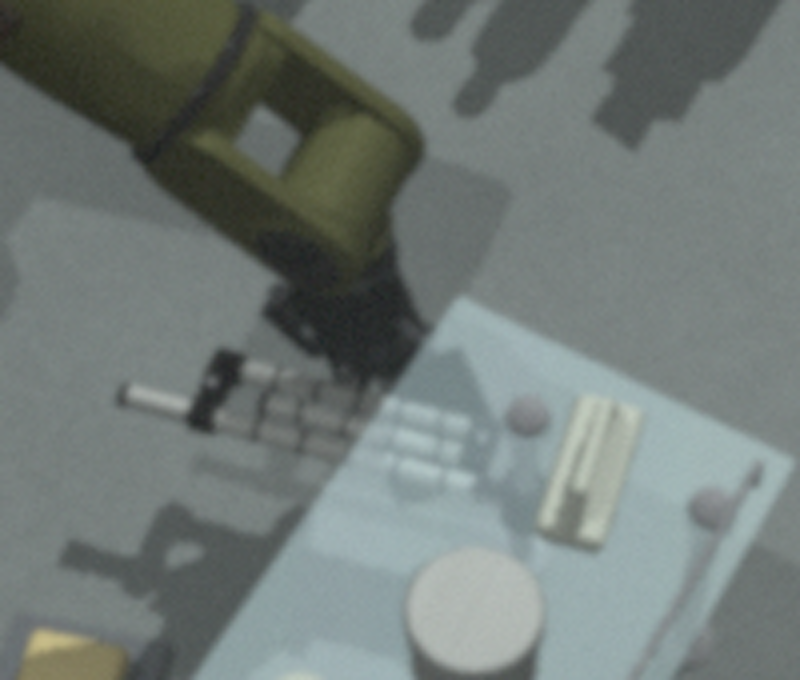

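All three tubes lie parallel, with the rail at inner ≈ 1.33 and elbow1 at crop (225,370). Next I swing it in with the tool down to about 0.6 and plan the tilted finish.

```bash
cat > s3.py <<'E'
from h import *
p=np.load("fit0.npy"); p[3:]=1.33,0,0
def st(t):
    s=bot.read_state(); print(t,round(s["clock"],1),s["ee_pos"].round(),s["ft_force"].round(1),s["joint_positions"].round(2))
w,psi=w_in(p,15); bot.servo_line(np.r_[w,92],down(psi,1),speed=120)
for a in (1.3,1.15,1,.85,.7,.58):
    p[3]=a; w,psi=w_in(p); hit=bot.servo_line(np.r_[w,92],down(psi,1),speed=130,until_force=25)
    if hit: print("hit");break
st("swung")
w,psi=w_in(p,40); bot.servo_line(np.r_[w,92],speed=200); bot.servo_line([400,-40,250],down(psi,1),speed=250)
st("away")
for n in("scene","top"):
    cam=bot.read_camera(n); Q=cloud(cam).reshape(-1,3); Q=Q[(Q[:,0]>450)&(Q[:,0]<620)&(Q[:,1]>-230)&(Q[:,1]<60)]
    cv2.imwrite(f"pics/{n}4.png",cam["image"])
    r=fit(Q,p,rack=p[:3]); print(n,r[0].round(3),r[1])
psi=-.25
for pd in (12,20):
    t=np.radians(pd); y=np.array([np.cos(psi)*np.cos(t),np.sin(psi)*np.cos(t),-np.sin(t)])
    for fl in(0,1):
        for a,g in((.6,90),(.6,30),(.3,0),(0,-3)):
            p[3]=a; m=model(p); T=np.r_[m["o"]+m["A"]@(-44*X-190*Y),90]-(27+g)*y
            j=bot.ik(T,tilt(psi,t,fl)); print(pd,fl,a,T.round(),None if j is None else np.round(j,2))
E
python3 s3.py
```

```text
swung 15.5 [518. -66.  92.] [-0.9  0.5 -0.8] [-0.2   0.43  1.75  0.    0.96 -1.12]
away 16.7 [400. -40. 249.] [-0.3 -1.  -0.3] [-0.19 -0.04  1.9   0.    1.27 -1.11]
scene [ 6.77448e+02  3.83500e+01 -6.80000e-02  5.59000e-01  6.30000e-02
 -7.90000e-02] 2147.2569935126976
top [ 6.77448e+02  3.83500e+01 -6.80000e-02  5.75000e-01  1.80000e-02
  2.00000e-03] 1563.4392528641417
12 0 0.6 [414. -55. 114.] None
12 0 0.6 [471. -70. 102.] [-0.2   0.49  2.44  3.19  1.15 -1.58]
12 0 0.3 [ 543. -117.   96.] [-0.3   0.57  2.25  3.09  1.03 -1.55]
12 0 0 [ 598. -142.   95.] [-0.32  0.62  2.1   3.06  0.94 -1.54]
12 1 0.6 [414. -55. 114.] None
12 1 0.6 [471. -70. 102.] [-0.2   0.49  2.44  3.19  1.15  1.56]
12 1 0.3 [ 543. -117.   96.] [-0.3   0.57  2.25  3.09  1.03  1.59]
12 1 0 [ 598. -142.   95.] [-0.32  0.62  2.1   3.06  0.94  1.61]
20 0 0.6 [419. -56. 130.] None
20 0 0.6 [473. -70. 109.] [-0.2   0.35  2.43  3.2   0.86 -1.59]
20 0 0.3 [ 544. -117.   99.] [-0.29  0.47  2.24  3.08  0.79 -1.54]
20 0 0 [ 599. -143.   98.] [-0.32  0.54  2.09  3.05  0.71 -1.52]
20 1 0.6 [419. -56. 130.] None
20 1 0.6 [473. -70. 109.] [-0.2   0.35  2.43  3.2   0.86  1.55]
20 1 0.3 [ 544. -117.   99.] [-0.29  0.47  2.24  3.08  0.79  1.6 ]
20 1 0 [ 599. -143.   98.] [-0.32  0.54  2.09  3.05  0.71  1.62]
```

```bash
cat > s4.py <<'E'
from h import *
p=np.load("fit0.npy"); p[3:]=.575,0,0
psi=-.25; t=np.radians(20); y=np.array([np.cos(psi)*np.cos(t),np.sin(psi)*np.cos(t),-np.sin(t)]); q=tilt(psi,t,0)
def T(a,g): p[3]=a; m=model(p); return np.r_[m["o"]+m["A"]@(-44*X-190*Y),90]-(27+g)*y
def st(n):
    s=bot.read_state(); print(n,round(s["clock"],1),s["ee_pos"].round(),s["ft_force"].round(1))
S=T(.575,25); bot.move_to(S+[0,0,90],q); st("over"); bot.servo_line(S,speed=150); st("low")
for a in (.5,.35,.2,.08,.03,0,-.02):
    hit=bot.servo_line(T(a,0),speed=90 if a>.1 else 40,until_force=30); st(a)
    if hit: print("hit");break
cam=bot.read_camera("scene"); cv2.imwrite("pics/s5.png",cv2.resize(cam["image"][150:420,200:440],None,fx=2.2,fy=2.2,interpolation=2))
E
python3 s4.py
```

```text
over 19.5 [481. -75. 198.] [-0.4  0.9  0.1]
low 20.3 [481. -75. 108.] [ 1.1  0.9 -0.2]
0.5 20.8 [513. -92.  99.] [-0.5 -0.4  0.3]
0.35 21.3 [ 535. -111.   99.] [ 0.5 -0.3 -0.6]
0.2 21.8 [ 560. -127.   99.] [-0.3  0.4 -0.5]
0.08 22.5 [ 582. -137.   99.] [-0.5  0.3  0.6]
0.03 22.9 [ 591. -140.   99.] [-1.1  0.2 -0.8]
0 23.2 [ 596. -142.   99.] [-13.5   1.9   5.6]
-0.02 23.4 [ 597. -142.   98.] [-62.5  14.7  29.6]
```

View pics/s5.png

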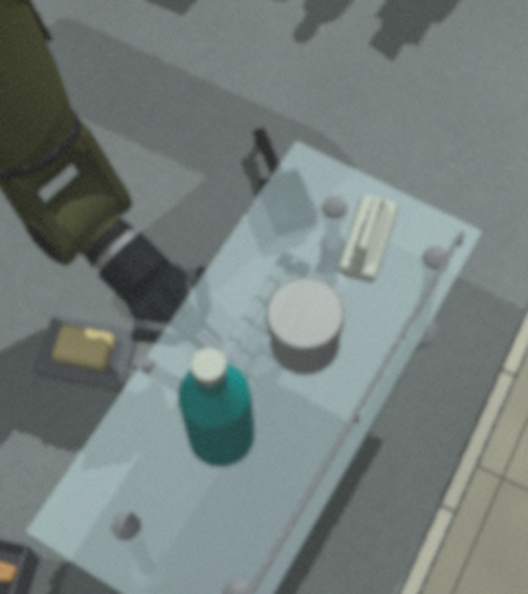

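The tip met a rigid stop (force rising to about 62 N) right at the predicted home angle. In the picture the arm comes in level at (150,280), ahead of the glass edge. I'll back off and check the rail under the glass.

```bash
cat > s5.py <<'E'
from h import *
p=np.load("fit0.npy"); p[3:]=0,0,0
psi=-.25; t=np.radians(20); y=np.array([np.cos(psi)*np.cos(t),np.sin(psi)*np.cos(t),-np.sin(t)])
s=bot.read_state(); bot.servo_line(np.array(s["ee_pos"])-120*y,speed=120); 
s=bot.read_state(); print(s["clock"],s["ee_pos"].round(),s["ft_force"].round(1))
cam=bot.read_camera("wrist"); Mt=np.eye(4); Mt[:3,:3]=q2R(s["tool_rot"]); Mt[:3,3]=s["ee_pos"]; W=Mt@np.array(cam["mount"])
cam["eye"]=W[:3,3]; cam["attitude"]=W[:3,:3]; Q=cloud(cam); np.save("pics/w.npy",Q)
cv2.imwrite("pics/w.png",cam["image"])
Q=Q.reshape(-1,3); L=(Q-np.r_[p[:2],0])@np.block([[rz(p[2]),np.zeros((2,1))],[np.zeros((1,2)),1]])  # rack frame
k=(L[:,2]>82)&(L[:,2]<100)&(L[:,1]>-310)&(L[:,1]<-20)&(L[:,0]>-90)&(L[:,0]<40); L=L[k]; print(len(L))
for lo in range(-310,-20,20):
    m=(L[:,1]>=lo)&(L[:,1]<lo+20)
    if m.sum()>5: print(lo,m.sum(),np.histogram(L[m,0],np.arange(-90,41,10))[0], L[m,0].min().round(1))
E
python3 s5.py
```

```text
24.6667 [ 488. -114.  139.] [ 0.8 -0.1  0.4]
14544
-310 212 [  0   0   0   0   0   0   0   0 191  21   0   0   0] -8.5
-290 439 [  0   0   0   0   0   0   0  69 312   6  52   0   0] -13.4
-270 363 [  0   0   0   0   0   0   0   0 302  43  17   1   0] -8.1
-250 395 [  0   0   0 365   0   0   6   6  15   3   0   0   0] -54.6
-230 1082 [  0   0   0 349 209   9  19  56 401  39   0   0   0] -54.4
-210 1078 [  0   0   0 254 295   9 181  12 294  33   0   0   0] -53.0
-190 1269 [  0   0   0 245 325  18 344  22 270  45   0   0   0] -52.4
-170 1307 [  0   0   0 291 296  23 351  24 288  34   0   0   0] -54.0
-150 1338 [  0   0   0 307 303  23 355  21 288  41   0   0   0] -54.5
-130 1398 [  0   0   0 306 338  10 387  25 298  34   0   0   0] -53.2
-110 1425 [  0   0   0 352 301  36 358  25 317  36   0   0   0] -54.0
-90 1507 [  0   0   0 380 315  28 399  24 330  31   0   0   0] -54.2
-70 1561 [  0   0   0 406 330  60 386  23 327  29   0   0   0] -54.2
-50 1049 [  0   0   0 689   4  37  28  14 249  28   0   0   0] -55.8
-30 121 [  0   0   0  16   0   0   0   0 105   0   0   0   0] -53.9
```

View pics/w.png

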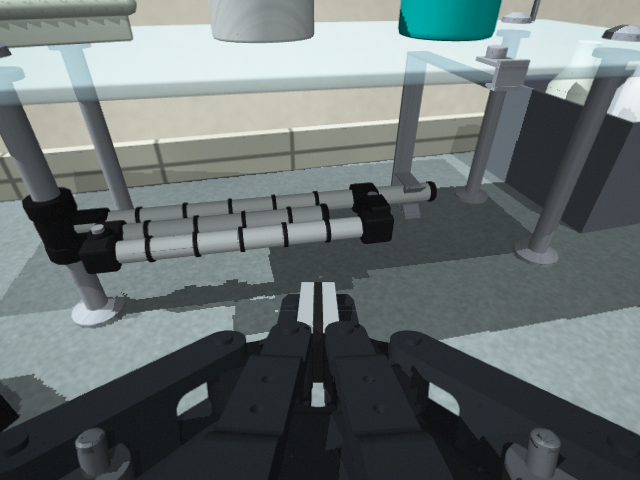

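The wrist view shows the three tubes folded and parallel, with the stub in the clip at (405,185). The measured skins agree: inner tube about -8 mm all along, middle about -54 mm, both parallel to the rack. Handing in.

```bash
python3 -c "
from rig import bot
bot.finish_job(); print(bot.read_state()['clock'])"
```

```text
the job is handed in; nothing more can be done
the job is handed in; nothing more can be done
```

The drying rail is folded and home in the spring clip, and I handed the job in at about 25 s of the allowed 61 s. The system gave no verdict.

- **Folding:** I pushed the outer section in along the middle one. I then folded both against the inner section while it was still swung out at about 1.33 rad. Camera fits after each fold put the folded joints within about 0.05 rad of closed. Later, part-way through the swing, one scene-camera fit read middle 0.06 and outer -0.08 rad; the top camera read about 0.02 and 0.
- **Swinging home:** I swung the bundle to about 0.58 rad with the tool pointing down. I finished with the tool tilted to 20° below horizontal, pushing under the glass until it stopped.
- **Last check:** With the gripper backed off, the wrist camera showed the stub in the clip. The front of the inner tube read -8 mm and the middle -54 mm along their lengths, so both were parallel to the rack and home. The gripper was clear and the tool force was about 0 N.

- **Push force:** The last push reached about 70 N at the wrist (limit 120 N) once the rail was against its stop. It went past the 30 N stop I had set, and that guard did not trip.
- **Not measured:** I did not re-measure the bystanders at the end. I saw no contact with them or with the glass in any picture or force reading.

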